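# Open the spring lid of the sample reader

### The job

Two like sample readers stand on the bench; make the one with the round sight glass in its lid ready for a sample. With a fingertip press down the black release tab at its front so that its lid springs up half-way, then let the tab go and gently push the lid all the way back until it rests on its stop and stays open. Grasp and lift nothing, leave the other reader's tab and lid alone, and do not disturb the things standing around.

Things in the scene. Friction and masses are not known exactly. Their poses are not given: they have to be found in the camera images.
- window_reader: Fixed sample reader, grey case 160 x 110 mm. Origin on the bench, 95 mm behind the case's front, 65 mm ahead of its back; x points from the tab to the lid hinge, y left, z up. Front deck 28 mm high, rear 60 mm high with a round well under the flat lid; shut lid's top 68 mm high. This one has a round clear sight glass (50 mm, steel bezel) in its lid: the one to open.
- window_reader_tab (a joint): angle of its release tab, the black rocker at the front: 0 at rest, 0.30 rad pressed to its stop; springs back. About 4.5 N at the pad's centre, which goes down 9.5 mm in all; the lid lets go at about 0.23 rad. Pivot: level, 32 mm behind the pad's centre, 6 mm below its top.
- window_reader_tab_pad (a point): centre of the top face of the window reader's press pad (moves with the tab): 36 x 36 mm, flat, top 52 mm above the bench at rest. A steel hook 24 mm wide stands 20 to 36 mm behind this point, top 71 mm above the bench.
- window_reader_lid (a joint): angle of its lid: 0 shut, 0.9 rad where the spring lifts it to, 1.85 fully open on its stop, 16 degrees past upright. Plate 90 x 90 x 7 mm, 80 g, hinged at the back edge. Let go between 0.9 and upright (1.57) it falls back to 0.9; past upright it falls on to its stop and stays. A steel tongue 20 mm wide sticks out 7 mm from its front edge.
- window_reader_lid_edge (a point): middle of the lid's free (front) edge, half-way through its thickness, on the window reader; moves with the lid.
- window_reader_hinge (a point): middle of the window reader's lid hinge axis, 64 mm above the bench, 55 mm behind the reader's origin, 90 mm from the lid's free edge. Axis level, along the reader's y.
- plain_reader: Fixed sample reader, grey case 160 x 110 mm. Origin on the bench, 95 mm behind the case's front, 65 mm ahead of its back; x points from the tab to the lid hinge, y left, z up. Front deck 28 mm high, rear 60 mm high with a round well under the flat lid; shut lid's top 68 mm high. This one has a plain lid with three ribs and no glass: leave it shut.
- plain_reader_tab (a joint): release tab of the plain reader, same form; 0 at rest. Leave it alone.
- plain_reader_lid (a joint): lid of the plain reader, 0 shut. Must stay shut.
- marker_black: black marker pen, 11 x 138 x 13 mm, lying between the readers; loose bystander. Origin at the centre of its underside.
- tamper: tamper with wooden handle, 58 mm across, 82 mm high, standing behind the readers; loose bystander. Origin at the centre of its underside.
- sample_tin_1: round tin, 67 mm across, 85 mm high, at the back; loose bystander. Origin at the centre of its underside.
- sample_tin_4: small round tin, 63 mm across, 62 mm high, at the front left; loose bystander. Origin at the centre of its underside.
- masking_tape: roll of tape lying flat, 89 mm across, 25 mm high, at the right; loose bystander. Origin at the centre of its underside.
- hex_key: bent hex key, 31 x 88 x 5 mm, lying at the front right; loose bystander. Origin at the centre of its underside.

How it is judged:
By the outcome, as a careful person would: the job done as asked, in the order asked, and still so for the second after the job is handed in, with the robot touching nothing.
It also fails if it takes over 42 s, if anything falls off the work surface, if the arm or the gripper's body presses on something with over 40 N, if the wrist force passes 120 N, or if a joint passes its speed limit or range.

### The arm

A 6-joint arm with a two-finger parallel gripper is mounted at the origin on a cart in front of the work surface, level with it; the furniture and walls round the work are solid. World frame = base frame: x ahead of the robot, y to its left, z up, the work surface at z = 0. Lengths are in mm, angles in rad, forces in N, time in s.
With the tool pointing down it reaches from about 275 to 1000 mm from the base axis. Payload 8.4 kg.
Tool frame: the origin (TCP) lies on the centre line of the jaws, within the pads' length; the fingertips stand r.tip_reach ahead of it and the grasp point (between the pads) lies 11 mm behind it (r.tip_reach is the distance from the TCP to the fingertips, in mm); z points along the fingers, y is the line along which they close (so a half turn about z gives the same grasp; the last joint's range is limited). The gripper opens to 85 mm and grips with 20 to 120 N. Pads are 22 mm wide; open, the fingers measure 114 mm over their backs; the gripper's body (76 mm by 85 mm) begins 54 mm behind the grasp point. The pads swing forward as they close: fully open they stand 13 mm farther back than shut.
Start: joints at [1.117, 0.353, 1.633, -0, 1.155, -0.002], TCP at [272.865, 562.292, 239.281] pointing down, gripper open.
Joint ranges: [-2.63, 2.63], [-0.92, 2.1], [0.06, 2.66], [-1.3, 4.44], [0, 2.69], [-3.02, 3.02]. Speed limits (rad/s): [2.22, 2.22, 2.79, 3.14, 3.14, 3.14].

### API

Orientations are given as [roll, pitch, yaw] about the fixed x, y, z axes, in that order (R = Rz(yaw) Ry(pitch) Rx(roll)).
In Python, from rig import r gives the robot as it stands.
- The arm moves only by the tool carry_out, never from a script. Its argument "targets" is a list of rows, each an object with "dp": the shift along the tool's x, y, z in mm, a list of three; "yaw": the turn about the tool's z in degrees. A call has 1 to 12 rows; each row is the pose to reach, as a shift and turn from the pose commanded when the call began, along the tool's axes at that moment; what a row does not reach only later rows make up. A row lasts 1/8 s, in which the tool goes at most 62.5 mm and 10.7 degrees, less where a joint would pass 70% of its speed; a pose out of reach is approached as far as the arm can. A call with a gripper value outside its range is refused whole. "fingers" is the opening, from -1 (shut) to 1 (fully open), so that 0 is half open, set as the call begins (left out, the last holds). The fingers move at their own pace and stop on an object; "grip_force" is the grip in N (left out, the last holds). Time passes only in rows, so rows that repeat a pose let the fingers close. It gives the time, the measured TCP pose, the force, the opening and the grip force at its end, in the units of the state.
- r.sense(): the state, without advancing time (a new reading comes with each control period).
- r.grab_frame(name): name is "scene" or "top" or "wrist"; returns the picture (420x560x3 uint8, red, green, blue); there is no depth.
- r.get_calibration(name): a dict with "fx", "fy", "cx", "cy" (pixels), "rvec" (rotation vector, rad) and "tvec" (3), from world to camera coordinates, as OpenCV has them. Camera axes: x right, y down, z forward; pixel columns grow to the right and rows downward; lengths in mm; the calibration is good to about 2 mm. A picture is of the moment at which its call begins: read the wrist's pose just before it. get_calibration takes no time and is no camera call; for the wrist camera it gives the pose at the moment of the call.
- r.sign_off(): hands the job in; it is judged then, once.
The state is a dict: "clock": time; "qpos": joint angles; "qvel": joint speeds; "joint_efforts": joint torques, N m; "eef_pos": TCP position; "tcp_rot": TCP orientation; "contact_force": force on the tool from outside, world axes, zero at the start; "wrist_torque": the same for the moment, N m; "opening": opening from 0.0 (shut) to 1.0 (fully open); "grasp_force": force on a finger pad.
Only numpy, scipy, OpenCV 4.12 (cv2) and the standard library are available. Lean on these libraries where they do the work, as an engineer would, in place of code of your own. Each camera call takes 0.05 s, during which the arm holds its last target. There are 200 camera calls.

## Working session

There is one attempt and no reset: what is moved stays moved. The work goes in short steps, Python scripts to look and compute and a tool call to move; the robot and the scene stay as the last step left them, time stands still between calls to the robot, and variables do not carry over. Pictures are saved under pics/ and viewed, at most 10 in all, crops included, and the job is handed in when it is done.

Besides the shell and the picture viewer there is one more tool, called after ">>>" in YAML: its name, and indented under it one key for each argument. carry_out: Moves the arm, as the interface text tells. Its arguments: {"type":"object","properties":{"targets":{"type":"array","items":{"type":"object","properties":{"dp":{"type":"array","items":{"type":"number"}},"yaw":{"type":"number"}}}},"fingers":{"type":"number"},"grip_force":{"type":"number"}},"required":["targets"]}

```bash
mkdir -p pics
python3 - <<'E'
from rig import r
import cv2
print(r.tip_reach); s=r.sense(); print(s)
for n in("scene","top"):
    cv2.imwrite(f"pics/{n}0.png",r.grab_frame(n)[:,:,::-1]); print(r.get_calibration(n))
E
```

```text
8.0
{'clock': 0.0, 'qpos': array([ 1.11657032e+00,  3.53637599e-01,  1.63415578e+00, -5.30105520e-06,
        1.15517691e+00, -2.39860892e-03]), 'qvel': array([ 0.00172278,  0.00091297, -0.0004472 , -0.00065522, -0.00045376,
        0.00010259]), 'joint_efforts': array([ 1.87192258e-03, -6.05229449e+01, -3.42072415e+01,  5.15583702e-05,
        9.19944694e-03, -6.46370040e-06]), 'eef_pos': array([272.6761018 , 561.85949494, 238.55899303]), 'tcp_rot': array([-3.14021501e+00,  1.54238643e-06,  2.68976740e+00]), 'contact_force': array([ 0.41133021, -0.45551287,  0.19325176]), 'wrist_torque': array([-0.03301591, -0.01286486, -0.04434063]), 'grasp_force': 0.0, 'opening': 1.002583186086362}
{'fx': 417.1823872090841, 'fy': 417.1823872090841, 'cx': 279.63249056397314, 'cy': 205.96795195569922, 'rvec': array([ 2.22671055, -1.12806259,  0.39781196]), 'tvec': array([-349.04702003,  412.0233082 ,  894.04451212])}
{'fx': 406.8262490615037, 'fy': 406.8262490615037, 'cx': 282.6185187009203, 'cy': 205.5355854023331, 'rvec': array([ 2.16309564, -2.14560712,  0.08112997]), 'tvec': array([  10.36264504,  600.27641192, 1177.26889641])}
```

View pics/scene0.png

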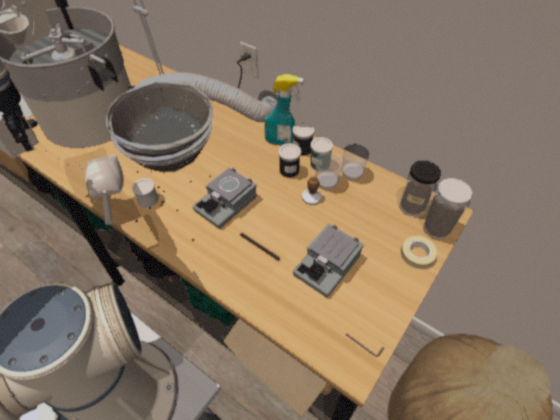

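View pics/top0.png

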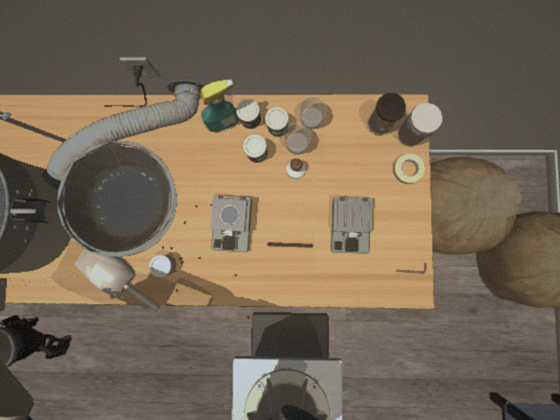

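The window reader is the left one, at about (231,222) in top and (226,195) in scene. The plain one is at (352,224) in top. I'll zoom in on the target.

```bash
python3 - <<'E'
import cv2,numpy as np
a=cv2.imread("pics/top0.png")[185:260,195:270]; b=cv2.imread("pics/scene0.png")[160:235,185:260]
f=lambda x:cv2.resize(x,(400,400),interpolation=cv2.INTER_CUBIC)
o=np.hstack([f(a),f(b)])
cv2.imwrite("pics/z0.png",np.clip(o.astype(float)*1.5,0,255).astype(np.uint8))
E
cat > h.py <<'E'
import cv2,numpy as np
from rig import r
def ray(c,uv):
    K=np.array([[c['fx'],0,c['cx']],[0,c['fy'],c['cy']],[0,0,1]]);R=cv2.Rodrigues(c['rvec'])[0]
    return -R.T@c['tvec'], R.T@np.linalg.inv(K)@np.array([*uv,1.])
def onz(c,uv,z):
    o,d=ray(c,uv); return o+d*(z-o[2])/d[2]
def proj(c,p):
    K=np.array([[c['fx'],0,c['cx']],[0,c['fy'],c['cy']],[0,0,1]])
    return cv2.projectPoints(np.float64(p).reshape(-1,3),c['rvec'],c['tvec'],K,None)[0].reshape(-1,2)
E
```

```text
(no output)
```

View pics/z0.png

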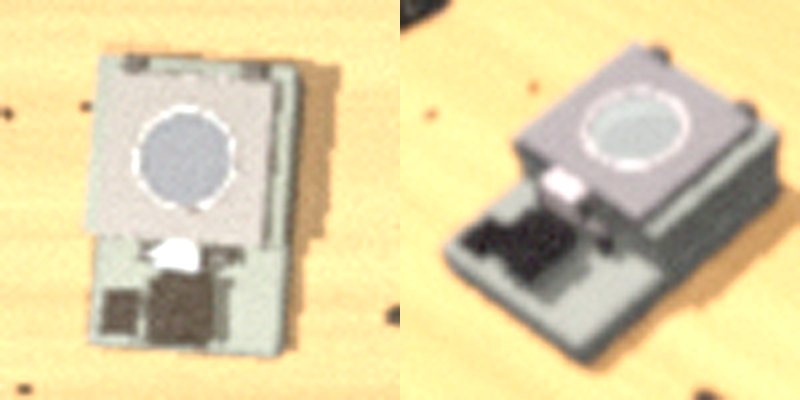

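The crop shows the glass centre at (185,157) and the black pad at about (180,309), with the hook and tongue between them. The lid's front corners are at (88,235) and (268,248). All are in the left (top-camera) crop, at scale 5.33.

Run:
```python
from h import *
c=r.get_calibration("top");s=r.get_calibration("scene")
T=lambda u,v:(u/5.3333-.4+195,v/5.3333-.4+185)
S=lambda u,v:((u-400)/5.3333-.4+185,v/5.3333-.4+160)
for n,uv,z in[("glass",(185,157),68),("FL",(88,235),68),("FR",(268,248),68),("BR",(277,78),68),("BL",(102,65),68),("pad",(180,310),52),("caseFL",(92,343),28),("caseFR",(278,355),28)]:
    print(n,onz(c,T(*uv),z).round(1))
for n,uv,z in[("glass",(635,126),68),("pad",(540,245),52),("caseFL",(447,250),28),("caseFR",(585,352),28)]: print("S",n,onz(s,S(*uv),z).round(1))
```

```text
glass [570.7 167.8  68. ]
FL [528.1 219.4  68. ]
FR [521.9 121.9  68. ]
BR [614.  118.7  68. ]
BL [620.5 214.3  68. ]
pad [488.4 171.2  52. ]
caseFL [470.  223.7  28. ]
caseFR [464.4 120.   28. ]
S glass [572.3 169.2  68. ]
S pad [489. 165.  52.]
S caseFL [469.8 219.   28. ]
S caseFR [462.3 113.5  28. ]
```

>>> carry_out:
  targets:
    - {"dp": [-30,-22,5],"yaw": -2}
    - {"dp": [-70,-50,10],"yaw": -5}
    - {"dp": [-110,-79,18],"yaw": -8}
    - {"dp": [-150,-108,25],"yaw": -10}
    - {"dp": [-190,-136,32],"yaw": -13}
    - {"dp": [-230,-165,38],"yaw": -16}
    - {"dp": [-270,-194,44],"yaw": -18}
    - {"dp": [-310,-222,50],"yaw": -20}
    - {"dp": [-340,-244,55],"yaw": -22}
    - {"dp": [-361,-259,59],"yaw": -22.5}
    - {"dp": [-361,-259,59],"yaw": -22.5}
    - {"dp": [-361,-259,59],"yaw": -22.5}
  fingers: -1

```text
clock: 1.6
eef_pos: [484.2, 172.0, 180.2]
tcp_rot: [3.142, -0.001, 3.082]
contact_force: [-0.8, -0.5, -0.0]
opening: -0.0
grasp_force: 0.0
```

Run:
```python
from h import *
s=r.sense(); print({k:s[k] for k in('clock','eef_pos','tcp_rot','contact_force','opening','qpos')})
c=r.get_calibration("wrist");I=r.grab_frame("wrist")[:,:,::-1].copy()
np.save("w1.npy",c,allow_pickle=True); cv2.imwrite("pics/w1.png",I)
o,d=ray(c,(c['cx'],c['cy']));print(o,d,c['fx'])
```

```text
{'clock': 1.6, 'eef_pos': array([484.20528408, 171.98152126, 180.1696492 ]), 'tcp_rot': array([ 3.14151784e+00, -5.51225309e-04,  3.08197832e+00]), 'contact_force': array([-0.76385093, -0.51682141, -0.00560891]), 'opening': -0.00045550377163681483, 'qpos': array([ 3.38181560e-01,  2.50645648e-01,  1.92574882e+00,  3.43503704e-04,
        9.65677415e-01, -1.17319588e+00])}
[416.84269503 175.22460209 315.93230836] [ 0.26579396 -0.01524413 -0.96390933] 346.5954683930554
```

View pics/w1.png

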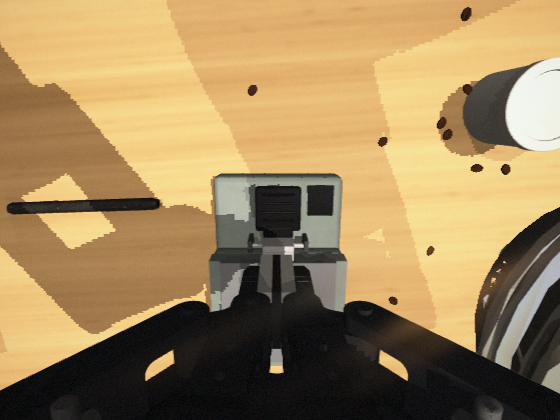

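The wrist view shows the black pad spanning (255..300, 186..231), the case's front edge running (216,176) to (340,176), and the reader square to the tool. The fingertips are near (277,290).

Run:
```python
from h import *
c=np.load("w1.npy",allow_pickle=True).item()
P={n:onz(c,uv,z).round(1) for n,uv,z in[("padc",(277.5,208),52),("padL",(300,186.5),52),("padR",(255,186.5),52),("padB",(278,231),52),("FL",(340,176),28),("FR",(216,176),28)]}
print(P)
```

```text
{'padc': array([485.2, 172.4,  52. ]), 'padL': array([469.1, 190.8,  52. ]), 'padR': array([467.1, 156.1,  52. ]), 'padB': array([504.3, 171.7,  52. ]), 'FL': array([467., 226.,  28.]), 'FR': array([460.8, 122.4,  28. ])}
```

>>> carry_out:
  targets:
    - {"dp": [0,0,30]}
    - {"dp": [0,0,60]}
    - {"dp": [0,0,85]}
    - {"dp": [0,0,100]}
    - {"dp": [0,0,110]}
    - {"dp": [0,0,114]}
    - {"dp": [0,0,114]}

```text
schema error: expected keys dp, yaw
```

>>> carry_out:
  targets:
    - {"dp": [0,0,2]}
    - {"dp": [0,0,4]}
    - {"dp": [0,0,6]}
    - {"dp": [0,0,8]}
    - {"dp": [0,0,8]}
    - {"dp": [0,0,8]}

```text
schema error: expected keys dp, yaw
```

>>> carry_out:
  targets:
    - {"dp": [0,0,30],"yaw": 0}
    - {"dp": [0,0,60],"yaw": 0}
    - {"dp": [0,0,85],"yaw": 0}
    - {"dp": [0,0,100],"yaw": 0}
    - {"dp": [0,0,110],"yaw": 0}
    - {"dp": [0,0,114],"yaw": 0}
    - {"dp": [0,0,114],"yaw": 0}

```text
clock: 2.52
eef_pos: [484.8, 171.8, 66.6]
tcp_rot: [3.141, 0.0, 3.083]
contact_force: [0.3, -0.3, -0.1]
opening: 0.002
grasp_force: 0.0
```

>>> carry_out:
  targets:
    - {"dp": [0,0,2],"yaw": 0}
    - {"dp": [0,0,4],"yaw": 0}
    - {"dp": [0,0,6],"yaw": 0}
    - {"dp": [0,0,8],"yaw": 0}
    - {"dp": [0,0,8],"yaw": 0}
    - {"dp": [0,0,8],"yaw": 0}

```text
clock: 3.28
eef_pos: [484.4, 171.7, 58.3]
tcp_rot: [-3.141, -0.0, 3.083]
contact_force: [-1.3, -0.1, 1.6]
opening: -0.0
grasp_force: 1.2
```

Contact, at about the expected height. I'll keep pressing.

>>> carry_out:
  targets:
    - {"dp": [0,0,2],"yaw": 0}
    - {"dp": [0,0,4],"yaw": 0}
    - {"dp": [0,0,6],"yaw": 0}
    - {"dp": [0,0,6],"yaw": 0}

```text
clock: 3.78
eef_pos: [484.2, 171.6, 52.1]
tcp_rot: [-3.141, -0.001, 3.082]
contact_force: [-5.3, 0.5, 4.3]
opening: 0.002
grasp_force: 2.8
```

>>> carry_out:
  targets:
    - {"dp": [0,0,1],"yaw": 0}
    - {"dp": [0,0,2],"yaw": 0}
    - {"dp": [0,0,2],"yaw": 0}

```text
clock: 4.15
eef_pos: [484.4, 171.7, 51.3]
tcp_rot: [3.142, -0.0, 3.082]
contact_force: [-9.5, -0.0, 22.8]
opening: -0.001
grasp_force: 12.2
```

Run:
```python
from h import *
w=r.grab_frame("scene")[160:235,185:260,::-1]; t=r.grab_frame("top")[185:260,195:270,::-1]
f=lambda x:cv2.resize(x,(400,400),interpolation=cv2.INTER_CUBIC)
cv2.imwrite("pics/p1.png",np.clip(np.hstack([f(t),f(w)])*1.5,0,255).astype(np.uint8))
```

```text
(no output)
```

View pics/p1.png

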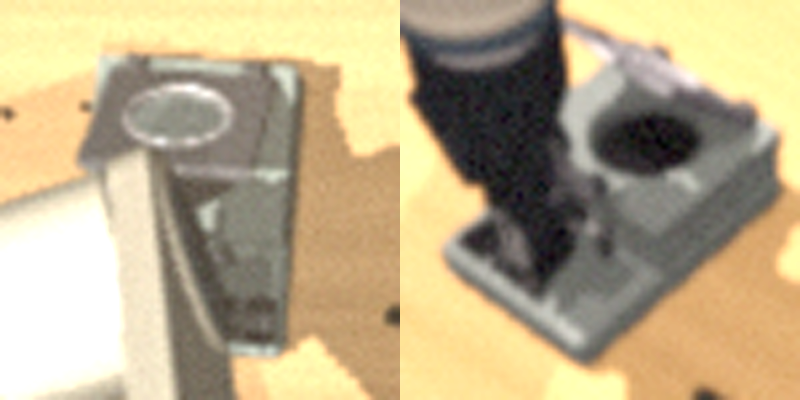

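The lid is up half-way. I'll let the tab go by rising straight up to tip height 115.

>>> carry_out:
  targets:
    - {"dp": [0,0,-4],"yaw": 0}
    - {"dp": [0,0,-10],"yaw": 0}
    - {"dp": [0,0,-20],"yaw": 0}
    - {"dp": [0,0,-36],"yaw": 0}
    - {"dp": [0,0,-52],"yaw": 0}
    - {"dp": [0,0,-66],"yaw": 0}
    - {"dp": [0,0,-72],"yaw": 0}
    - {"dp": [0,0,-72],"yaw": 0}

```text
clock: 5.25
eef_pos: [484.8, 171.8, 122.8]
tcp_rot: [3.141, 0.001, 3.083]
contact_force: [-0.2, -0.2, 0.7]
opening: 0.001
grasp_force: 0.0
```

>>> carry_out:
  targets:
    - {"dp": [-8,0,0],"yaw": 0}
    - {"dp": [-20,0,0],"yaw": 0}
    - {"dp": [-32,0,0],"yaw": 0}
    - {"dp": [-42,0,0],"yaw": 0}
    - {"dp": [-48,0,0],"yaw": 0}
    - {"dp": [-52,0,0],"yaw": 0}
    - {"dp": [-56,0,0],"yaw": 0}
    - {"dp": [-60,0,0],"yaw": 0}
    - {"dp": [-64,0,0],"yaw": 0}
    - {"dp": [-68,0,0],"yaw": 0}
    - {"dp": [-72,0,0],"yaw": 0}

```text
clock: 6.62
eef_pos: [556.7, 167.4, 122.3]
tcp_rot: [-3.142, 0.0, 3.082]
contact_force: [-0.7, -1.5, 0.1]
opening: 0.001
grasp_force: 0.3
```

Run:
```python
from h import *
w=r.grab_frame("scene")[135:235,160:260,::-1]; t=r.grab_frame("wrist")[:,80:480,::-1]
f=lambda x:cv2.resize(x,(400,400),interpolation=cv2.INTER_CUBIC)
cv2.imwrite("pics/p2.png",np.clip(np.hstack([f(t),f(w)])*1.5,0,255).astype(np.uint8))
```

```text
(no output)
```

View pics/p2.png

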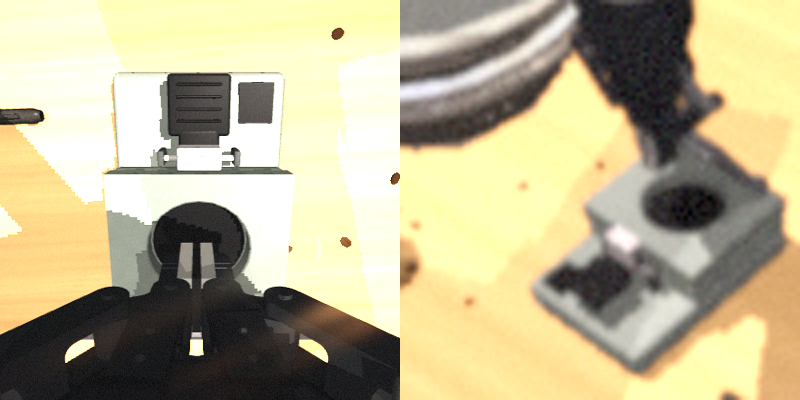

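The finger is against the lid and the tab has sprung back. I'll keep pushing, rising as the lid nears upright.

>>> carry_out:
  targets:
    - {"dp": [-4,0,0],"yaw": 0}
    - {"dp": [-8,0,0],"yaw": 0}
    - {"dp": [-12,0,-2],"yaw": 0}
    - {"dp": [-16,0,-4],"yaw": 0}
    - {"dp": [-20,0,-7],"yaw": 0}
    - {"dp": [-24,0,-10],"yaw": 0}
    - {"dp": [-28,0,-13],"yaw": 0}
    - {"dp": [-32,0,-16],"yaw": 0}
    - {"dp": [-35,0,-18],"yaw": 0}
    - {"dp": [-38,0,-20],"yaw": 0}
    - {"dp": [-41,0,-20],"yaw": 0}
    - {"dp": [-43,0,-20],"yaw": 0}

```text
clock: 8.22
eef_pos: [599.5, 164.9, 142.2]
tcp_rot: [-3.142, -0.0, 3.082]
contact_force: [-0.9, -0.8, -0.9]
opening: -0.003
grasp_force: 0.0
```

>>> carry_out:
  targets:
    - {"dp": [-2,0,0],"yaw": 0}
    - {"dp": [-4,0,0],"yaw": 0}
    - {"dp": [-6,0,0],"yaw": 0}
    - {"dp": [-8,0,0],"yaw": 0}
    - {"dp": [-10,0,0],"yaw": 0}
    - {"dp": [-12,0,0],"yaw": 0}
    - {"dp": [-14,0,0],"yaw": 0}
    - {"dp": [-15,0,0],"yaw": 0}
    - {"dp": [-15,0,0],"yaw": 0}

```text
clock: 9.35
eef_pos: [614.4, 164.0, 142.3]
tcp_rot: [-3.142, -0.0, 3.083]
contact_force: [0.0, -0.4, 0.7]
opening: -0.003
grasp_force: 0.0
```

Run:
```python
from h import *
w=r.grab_frame("scene")[110:210,185:285,::-1]; t=r.grab_frame("top")[160:260,185:285,::-1]
f=lambda x:cv2.resize(x,(400,400),interpolation=cv2.INTER_CUBIC)
cv2.imwrite("pics/p3.png",np.clip(np.hstack([f(t),f(w)])*1.5,0,255).astype(np.uint8))
```

```text
(no output)
```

View pics/p3.png

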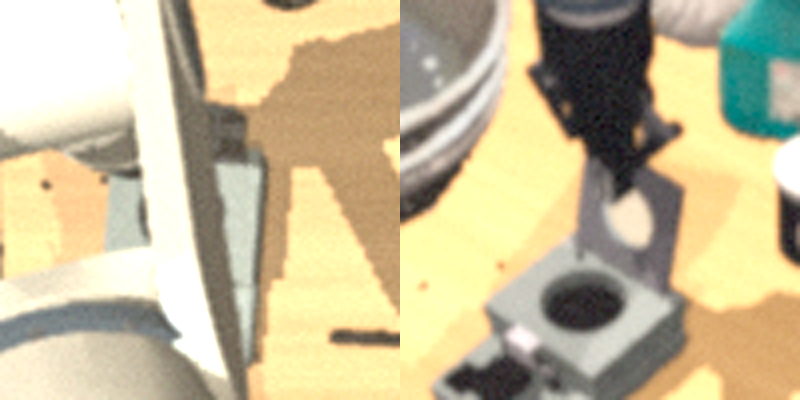

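The lid is up, apparently past upright. I'll nudge it on a few mm to check it's on its stop.

>>> carry_out:
  targets:
    - {"dp": [-2,0,0],"yaw": 0}
    - {"dp": [-4,0,0],"yaw": 0}
    - {"dp": [-5,0,0],"yaw": 0}
    - {"dp": [-6,0,0],"yaw": 0}
    - {"dp": [-6,0,0],"yaw": 0}

```text
clock: 10.07
eef_pos: [620.4, 163.6, 142.3]
tcp_rot: [-3.142, -0.0, 3.082]
contact_force: [0.4, 1.0, -0.6]
opening: 0.001
grasp_force: 0.0
```

>>> carry_out:
  targets:
    - {"dp": [10,0,0],"yaw": 0}
    - {"dp": [30,0,0],"yaw": 0}
    - {"dp": [60,0,-5],"yaw": 0}
    - {"dp": [100,0,-15],"yaw": 0}
    - {"dp": [135,0,-30],"yaw": 0}
    - {"dp": [150,0,-40],"yaw": 0}
    - {"dp": [150,0,-40],"yaw": 0}
    - {"dp": [150,0,-40],"yaw": 0}

```text
clock: 11.08
eef_pos: [471.6, 172.6, 182.3]
tcp_rot: [3.141, 0.001, 3.082]
contact_force: [0.2, 0.6, 0.6]
opening: 0.001
grasp_force: 0.0
```

Run:
```python
from h import *
w=r.grab_frame("scene")[110:260,185:385,::-1]; t=r.grab_frame("wrist")[:,:,::-1]
f=lambda x:cv2.resize(x,(400,300),interpolation=cv2.INTER_CUBIC)
cv2.imwrite("pics/p4.png",np.clip(np.hstack([f(t),f(w)])*1.5,0,255).astype(np.uint8))
```

```text
(no output)
```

View pics/p4.png

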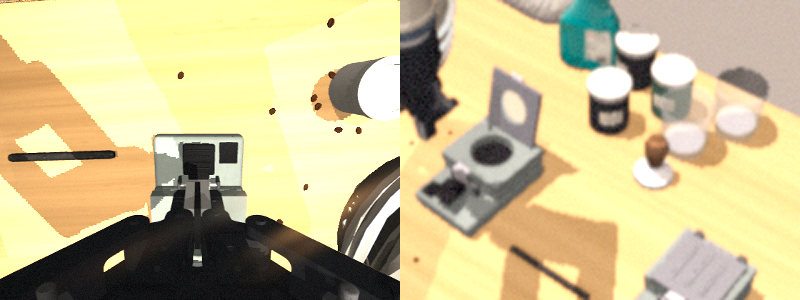

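The lid stays open with the arm clear, and nothing else has moved. Handing in.

Run:
```python
from h import *
print(proj(r.get_calibration("scene"),[[643,165,157],[616,166,161]]))
print(r.sign_off())
```

```text
[[243.25170031 147.13955446]
 [236.60209768 151.33467255]]
the job is handed in; nothing more can be done
None
```

The window reader's lid is fully open on its stop and its tab has sprung back; the plain reader and the things around it were not touched, and the job was handed in with the arm clear at about 11 s.

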